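Load the D cell into the sprung battery cradle

ROBOT

A 6-joint arm with a two-finger parallel gripper is mounted at the origin on the work surface. World frame = base frame: x ahead of the robot, y to its left, z up, the work surface at z = 0. Lengths are in m, angles in rad, forces in N, time in s.
With the tool pointing down it reaches from about 0.275 to 0.825 m from the base axis. Payload 4.9 kg.
Tool frame: the origin (TCP) lies midway between the tips of the shut fingers; the grasp point (between the pads) lies 19 mm behind it (grip_point_offset is the distance from the TCP to the grasp point, in m); z points along the fingers, y is the line along which they close (so a half turn about z gives the same grasp; the last joint's range is limited). The gripper opens to 85 mm and grips with 20 to 120 N. Pads are 22 mm wide; open, the fingers measure 114 mm over their backs; the gripper's body (76 mm by 85 mm) begins 54 mm behind the grasp point. The pads swing forward as they close: fully open they stand 13 mm farther back than shut.
Start: joints at [1.158, 0.326, -0.193, 1.052, 0, 1.437], TCP at [0.151, 0.529, 0.231] pointing down, gripper open.
Joint ranges: [-2.65, 2.65], [-0.97, 1.79], [-1.3, 1.35], [-1.93, 2.1], [-1.47, 1.37], [-3.14, 3.14]. Speed limits (rad/s): [2.57, 2.57, 3.14, 3.14, 3.14, 3.14].

INTERFACE

Orientations are given as a rotation vector (axis times angle).
In Python, from cell import * gives the robot as it stands. Calls block until the motion is done:
- movep(position, orientation): joint-space move of the TCP to a pose.
- move_l(position, velocity=0.15, rot=None, until_force=None): straight line of the TCP; rot=None keeps the orientation; velocity is the mean speed in m/s. With until_force (N) it stops when the force on the tool has changed by that much, and returns True; else False.
- set_joints(angles): joint-space move.
- let_go() and grab(newtons=None): open the fingers fully, or close them until they stop; newtons is the grip in N (None keeps the last).
- sleep(seconds).
- ik(position, orientation): joint angles nearest the present ones, or None.
- get_state(): the state.
- grab_frame(name): name is "side" or "top" or "wrist"; returns a dict with "img" (480x640x3 uint8, red, green, blue), "fx", "fy", "cx", "cy" (pixels), "cam_to_world" (4x4, takes a point from camera to world coordinates); the wrist camera has in their place "T_tool_cam" (4x4, takes a point from camera to tool coordinates, whose origin is the TCP and whose axes are the flange's). Camera axes: x right, y down, z forward; pixel columns grow to the right and rows downward; lengths in m; the calibration is good to about 2 mm. A picture is of the moment at which its call begins: read the wrist's pose just before it. There is no depth.
A pose or a line that the arm cannot do raises MotionError and nothing moves.
- sign_off(): hands the job in; it is judged then, once.
Trained networks look in the newest picture that a camera, given by its name, has taken for a name from the list of things; names that differ only in an ending like _2 or _b are one class to them, and where a whole thing is asked for, a point or a joint stands for the part that bears it (a point fixed in the world has none). Each returns a list of dicts, best first, with "score" (0 to 1); they miss things now and then, are a little off and sometimes report something else, mostly with a low value. They report only what shows in the picture. A call takes as long as a camera call. They do not tell look-alikes from the thing itself.
- spot_in(camera, name): "centre" ([column, row] in pixels, amid what is visible of it).
- silhouettes(camera, name): "mask" (480x640 bool, what is visible of it) and "centre" ([column, row] in pixels, amid what is visible of it).
- tip_of(camera, name): "centre" ([column, row] in pixels: a listed point, or the origin of a listed thing).
The state is a dict: "clock": time; "q": joint angles; "joint_velocities": joint speeds; "tau": joint torques, N m; "position": TCP position; "eef_rot": TCP orientation; "contact_force": force on the tool from outside, world axes, zero at the start; "wrist_torque": the same for the moment, N m; "finger_gap": opening from 0.0 (shut) to 1.0 (fully open); "grasp_force": force on a finger pad.
Only numpy, scipy, OpenCV 4.12 (cv2) and the standard library are available. Lean on these libraries where they do the work, as an engineer would, in place of code of your own. Each camera call takes 0.05 s, during which the arm holds its last target. There are 200 camera calls.

TASK

Load the large D cell into the battery cradle for the station's backup supply: flat end pressed against the coil spring, button end in the slot with the brass contact at the edge of the loading deck, pushed down until the whole cell lies level and fully home on the pocket floor. The deck is there so that you can lay the cell on it, push it along against the spring and press its tail in. Leave the smaller cell in its rest and do not knock over or shove away the handheld radio or the thin standing cell.

Things in the scene. Friction and masses are not known exactly. Their poses are not given: they have to be found in the camera images.
- cell: the D cell, 34 mm diameter, 61.5 mm long, about 0.14 kg, black sleeve, bare steel ends; starts lying in one of two identical grey rests, axis level, 30 mm above the desk. Origin: mid-length on its axis. Its x axis runs along it: +x to the flat end, -x to the button end (a button 10 mm across standing 2 mm proud, counted in the length)
- cell_flat (a point): centre of the flat end face of the D cell, 30.75 mm from its origin
- cell_button (a point): tip of the button of the D cell, 30.75 mm from its origin on the other side
- rest_d: the rest holding the D cell: a grey fixed block 45 mm long (x), 26 mm wide (y), with two low rails, 16.5 mm high over all; narrower than the cell, so fingers can pass on both sides of it. Origin: centre of its underside
- rest_c: the identical rest holding the smaller cell
- small_cell: a smaller look-alike (C size, 26 mm diameter, 50 mm long) lying in the other rest: not to be used. Origin: mid-length on its axis
- cradle: the battery cradle, white plastic on a grey base, fixed to the desk, 176 mm long (x from -70 to +106 mm), 50 mm wide. Origin: on the desk under the deck edge where loading deck (x below 0) and pocket (x above 0) meet; +x runs level along the cradle towards the spring, z up. From the deck edge to the free spring it is 56 mm, less than the cell's length: 3.5 mm of spring travel stay pushed in when it is home
- deck_mid (a point): middle of the deck, x = -33, z = 25 mm of the cradle. The deck runs from x = -66 to 0, 26 mm wide (fingers can pass beside a cell on it), with two rails from x = -66 to -20, tops at z = 29.5 mm, on which the cell lies centred, its axis at z = 43 mm. Pushed along, the cell tips nose down into the pocket when its middle nears the edge; its tail then rises up to 20 mm for a moment
- deck_edge (a point): middle of the deck edge, x = 0, z = 25 mm of the cradle: the deck drops 15 mm here to the pocket floor; a slot 13 mm wide, 2 mm deep with the brass contact takes the button. For a slanting cell's tail to clear the edge the spring must be pushed in 8 to 10 mm; friction holds the tail up and the spring throws it back if let go: move it down while still pushing, then press it home
- pocket (a point): centre of a cell that is home: x = 29, y = 0, z = 27 mm of the cradle (cell top at z = 44 mm). Pocket floor at z = 10 mm, x from 0 to 74 mm, 37 mm wide between side cheeks 4 mm thick with tops at z = 25 mm; at x = 74 mm stands the spring housing, 30 mm long, 45 mm wide, top at z = 46 mm
- spring_face (a point): centre of the round front face (14 mm across) of the coil spring contact, 27 mm above the desk, x = 56 mm of the cradle when free
- spring (a joint): how far the spring contact is pushed in, m: 0 free, 0.015 fully in; takes 1.2 N to start and 0.2 N more per mm
- handheld: handheld radio standing upright, 58 x 32 x 110 mm with a 90 mm aerial; origin at the centre of its underside
- aa_cell: a thin AA cell standing on end, 14 mm diameter, 50 mm high; origin at the centre of its underside
Mind the look-alikes: they are no part of the job. What is shaped like the cell but brown is not meant.

How it is judged:
At the end, for the whole second after the job is handed in: the D cell lies at rest in the pocket, flat face on the spring (pushed in over 2 mm) 56.5 to 63.5 mm beyond the deck edge, button tip no more than 1.5 mm inside that edge, centred within 5 mm, both ends of its axis less than 29.2 mm above the desk (27 when home) (x of cell_flat in the frame of cradle between 0.0565 and 0.0635 m and x of cell_button in the frame of cradle below 0.0015 m and z of each of cell_flat, cell_button in the frame of cradle below 0.0292 m and y of cell in the frame of cradle between -0.005 and 0.005 m and value of joint spring above 0.002 m and linear speed of cell below 0.01 m/s); the robot touches nothing.
It fails at once if the smaller cell is moved more than 20 mm (distance of small_cell from where it was at the start of the episode above 0.02 m).
It fails at once if the handheld radio or AA cell is tipped or shoved more than 30 mm (distance of any of handheld, aa_cell from where it was at the start of the episode above 0.03 m or angle between any of handheld, aa_cell's own z axis and vertical above 0.5 rad).
It also fails if it takes over 58 s, if anything falls off the work surface, if the arm or the gripper's body presses on something with over 40 N, if the wrist force passes 120 N, or if a joint passes its speed limit or range.

## Working session

There is one attempt and no reset: what is moved stays moved. The work goes in short steps, each a Python script; the robot and the scene stay as the last script left them, time stands still between calls to the robot, and variables do not carry over. Pictures are saved under pics/ and viewed, at most 10 in all, crops included, and the job is handed in when it is done.

```bash
mkdir -p pics; cat > h.py <<'E'
from cell import *
import numpy as np, cv2
def save(f,n): cv2.imwrite('pics/'+n, cv2.cvtColor(f["img"],cv2.COLOR_RGB2BGR))
def ray(f,px,T=None):
    T=np.array(f["cam_to_world"]) if T is None else T
    d=np.array([(px[0]-f["cx"])/f["fx"],(px[1]-f["cy"])/f["fy"],1.])
    return T[:3,3],T[:3,:3]@d
def onz(f,px,z,T=None):
    o,d=ray(f,px,T); return o+d*(z-o[2])/d[2]
def proj(f,p,T=None):
    T=np.array(f["cam_to_world"]) if T is None else T
    c=T[:3,:3].T@(np.array(p)-T[:3,3]); return np.array([f["fx"]*c[0]/c[2]+f["cx"],f["fy"]*c[1]/c[2]+f["cy"]])
E
python3 - <<'E'
from h import *
np.set_printoptions(precision=3,suppress=True)
hs={'cell':.03,'cell_flat':.03,'cell_button':.03,'small_cell':.026,'rest_d':0,'deck_mid':.025,'deck_edge':.025,'pocket':.027,'spring_face':.027,'cradle':0,'handheld':0,'aa_cell':0}
for c in ('top','side'):
    f=grab_frame(c); save(f,c+'1.png'); print(c,np.array(f['cam_to_world'])[:3,3])
    for n,z in hs.items():
        print(n,[(np.round(r['centre']),round(r['score'],2),onz(f,r['centre'],z)[:2]) for r in tip_of(c,n)[:3]])
s=get_state(); print(s['clock'],s['eef_rot'],s['position'])
E
```

```text
top [ 0.535 -0.057  1.056]
cell [(array([468., 247.]), 0.87, array([ 0.605, -0.35 ])), (array([462., 290.]), 0.65, array([ 0.515, -0.332]))]
cell_flat [(array([462., 274.]), 0.8, array([ 0.548, -0.334])), (array([463., 250.]), 0.6, array([ 0.599, -0.338]))]
cell_button [(array([480., 230.]), 0.94, array([ 0.642, -0.376])), (array([467., 307.]), 0.69, array([ 0.479, -0.341])), (array([250., 267.]), 0.69, array([0.577, 0.113]))]
small_cell [(array([377., 254.]), 0.5, array([ 0.597, -0.158]))]
rest_d [(array([382., 258.]), 0.48, array([ 0.59, -0.17])), (array([460., 290.]), 0.44, array([ 0.516, -0.336]))]
deck_mid [(array([248., 269.]), 0.74, array([0.573, 0.118]))]
deck_edge [(array([237., 259.]), 0.88, array([0.596, 0.141]))]
pocket [(array([226., 245.]), 0.69, array([0.625, 0.163]))]
spring_face []
cradle [(array([241., 259.]), 0.84, array([0.596, 0.137]))]
handheld [(array([278., 185.]), 0.81, array([0.757, 0.052]))]
aa_cell [(array([314., 215.]), 0.37, array([ 0.688, -0.025])), (array([466., 290.]), 0.21, array([ 0.515, -0.348]))]
side [ 0.231 -0.479  0.48 ]
cell [(array([502., 368
[... 346 characters left out ...]
ray([375., 292.]), 0.87, array([ 0.592, -0.162]))]
rest_d [(array([375., 307.]), 0.7, array([ 0.589, -0.166])), (array([431., 416.]), 0.62, array([ 0.511, -0.333]))]
deck_mid [(array([257., 214.]), 0.88, array([0.579, 0.126]))]
deck_edge [(array([261., 208.]), 0.8, array([0.597, 0.14 ]))]
pocket [(array([265., 198.]), 0.86, array([0.621, 0.161]))]
spring_face [(array([271., 187.]), 0.61, array([0.652, 0.185]))]
cradle [(array([262., 220.]), 0.96, array([0.594, 0.136]))]
handheld [(array([358., 210.]), 0.83, array([0.753, 0.039])), (array([363., 239.]), 0.67, array([ 0.695, -0.034]))]
aa_cell [(array([360., 236.]), 0.45, array([ 0.696, -0.026]))]
1.3 [ 0.437  3.111 -0.   ] [0.151 0.529 0.231]
```

```bash
python3 -c "
import cv2,numpy as np
a=cv2.imread('pics/top1.png');cv2.imwrite('pics/a.png',a)"
```

```text
(no output)
```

View pics/top1.png

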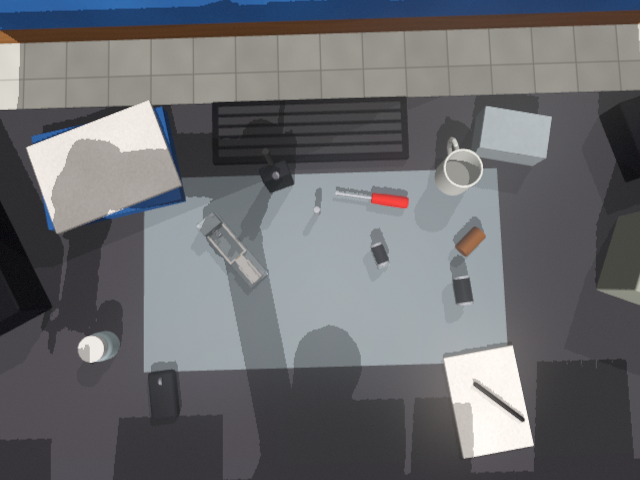

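View pics/side1.png

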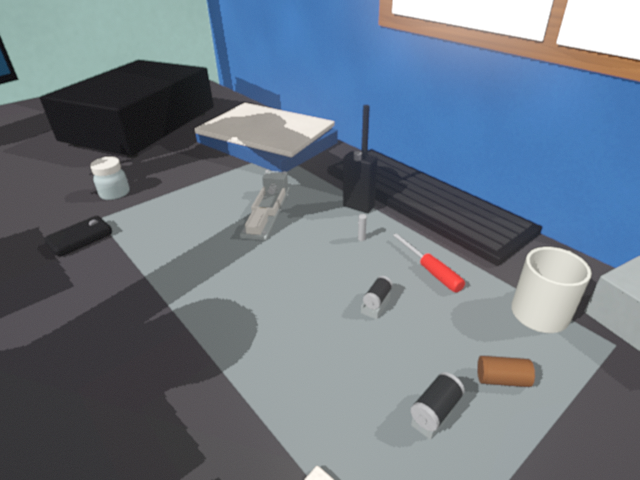

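The side view shows the D cell at about px (440,402), with the brown decoy to its right at (506,371). The C cell is at (377,295), the cradle around (265,205) and the AA cell at (362,228). In the top view the cradle runs from about (260,275) to its spring end at (205,225). The networks agree with both views. Next I'll look with the wrist camera over the cradle, then over the cell.

```bash
cat >> h.py <<'E'
from scipy.spatial.transform import Rotation as R
np.set_printoptions(precision=4,suppress=True)
def rv(yaw,th=0,flip=False):
    """tool x along yaw (nose-down by th), tool z down-ish; flip = half turn about tool z"""
    x=np.array([np.cos(yaw)*np.cos(th),np.sin(yaw)*np.cos(th),-np.sin(th)])
    y=-np.array([-np.sin(yaw),np.cos(yaw),0.]); z=np.cross(x,y)
    if flip: x,y=-x,-y
    return R.from_matrix(np.array([x,y,z]).T).as_rotvec()
def wrist():
    s=get_state(); f=grab_frame("wrist"); T=np.eye(4); T[:3,:3]=R.from_rotvec(s["eef_rot"]).as_matrix(); T[:3,3]=s["position"]
    return f,T@np.array(f["T_tool_cam"])
E
python3 - <<'E'
from h import *
def look(names,T,f):
    for n,z in names.items():
        print(n,[(np.round(r['centre']),round(r['score'],2),onz(f,r['centre'],z,T)[:2]) for r in tip_of('wrist',n)[:2]])
for yaw in (.7,0.05):
  for fl in (False,True): print(yaw,fl,ik([.59,.14,.25] if yaw>.5 else [.515,-.335,.25],rv(yaw,0,fl)))
yaw=.7
fl=False
for fl in (False,True):
    try: movep([.60,.145,.27],rv(yaw,0,fl))
    except MotionError as e: print(e); continue
    f,T=wrist(); save(f,f'cr{int(fl)}.png'); print(f['T_tool_cam'],get_state()['clock'])
    look({'deck_mid':.025,'deck_edge':.025,'pocket':.027,'spring_face':.027,'cradle':0},T,f)
E
python3 -c "
import cv2,numpy as np
cv2.imwrite('pics/cr.png',cv2.resize(np.hstack([cv2.imread('pics/cr%d.png'%i) for i in (0,1)]),(800,300)))"
```

```text
0.7 False [ 0.1113  0.4215 -0.0026  1.1467  0.      2.5529]
0.7 True [ 0.1113  0.4215 -0.0026  1.1467  0.     -0.5887]
0.05 False [-0.6968  0.4369  0.0213  1.1552 -0.      2.3948]
0.05 True [-0.6968  0.4369  0.0213  1.1552 -0.     -0.7468]
[[ 0.0006 -0.9531 -0.3025  0.0772]
 [ 1.      0.0003  0.0009 -0.0014]
 [-0.0008 -0.3025  0.9531 -0.1425]
 [ 0.      0.      0.      1.    ]] 3.475
deck_mid [(array([321., 228.]), 0.93, array([0.5681, 0.1195]))]
deck_edge []
pocket [(array([324., 163.]), 0.95, array([0.6229, 0.162 ]))]
spring_face [(array([327., 136.]), 0.51, array([0.6447, 0.1766]))]
cradle [(array([322., 187.]), 0.74, array([0.5992, 0.1446]))]
[[ 0.0006 -0.9539 -0.3002  0.077 ]
 [ 1.      0.0008 -0.0006  0.0014]
 [ 0.0008 -0.3002  0.9539 -0.1425]
 [ 0.      0.      0.      1.    ]] 6.425
deck_mid [(array([318., 157.]), 0.72, array([0.5742, 0.1219]))]
deck_edge [(array([318., 190.]), 0.61, array([0.5998, 0.1445])), (array([315., 184.]), 0.34, array([0.5969, 0.138 ]))]
pocket [(array([316., 216.]), 0.84, array([0.622 , 0.1601]))]
spring_face [(array([315., 240.]), 0.62, array([0.643 , 0.1759]))]
cradle [(array([315., 181.]), 0.59, array([0.5984, 0.1385]))]
```

View pics/cr.png

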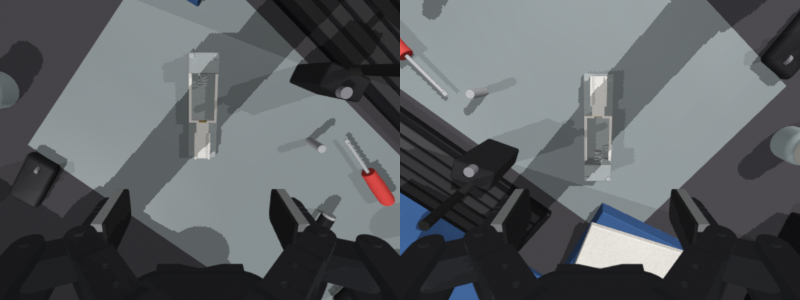

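Both wrist views show the cradle cleanly, with its axis close to vertical at column ~322/640 and ~316/640, so the yaw of about 0.68 is nearly right. The spring is at the top in the first view and at the bottom in the flipped one. Next is the cell.

```bash
python3 - <<'E'
from h import *
movep([.515,-.335,.20],rv(.03,0,True))
f,T=wrist(); save(f,'c1.png')
P={}
for n in ('cell','cell_flat','cell_button'):
    r=tip_of('wrist',n); print(n,[(np.round(a['centre']),round(a['score'],2),onz(f,a['centre'],.03,T)) for a in r[:2]])
m=silhouettes('wrist','cell')
for a in m[:2]:
    rr=cv2.minAreaRect(np.argwhere(a['mask'])[:,::-1].astype(np.float32)); print(rr,a['score'])
    b=cv2.boxPoints(rr); print(np.array([onz(f,p,.03,T)[:2] for p in b]))
print(get_state()['clock'],get_state()['position'])
E
```

```text
cell [(array([290., 308.]), 0.9, array([ 0.6089, -0.3574,  0.03  ])), (array([318., 207.]), 0.67, array([ 0.5136, -0.3348,  0.03  ]))]
cell_flat [(array([322., 238.]), 0.85, array([ 0.5411, -0.3307,  0.03  ])), (array([314., 289.]), 0.69, array([ 0.5894, -0.3357,  0.03  ]))]
cell_button [(array([264., 330.]), 0.9, array([ 0.6327, -0.3811,  0.03  ])), (array([317., 167.]), 0.8, array([ 0.4806, -0.3367,  0.03  ]))]
((290.1341552734375, 308.292724609375), (37.16935729980469, 71.99610900878906), 51.34019470214844) 0.81
[[ 0.6192 -0.3937]
 [ 0.5727 -0.343 ]
 [ 0.6005 -0.3213]
 [ 0.6493 -0.3725]]
((319.9384460449219, 207.03585815429688), (78.54228973388672, 42.3818359375), 86.34777069091797) 0.57
[[ 0.483  -0.3534]
 [ 0.4797 -0.3191]
 [ 0.5469 -0.3116]
 [ 0.5506 -0.3481]]
8.7167 [ 0.5155 -0.3343  0.2001]
```

View pics/c1.png

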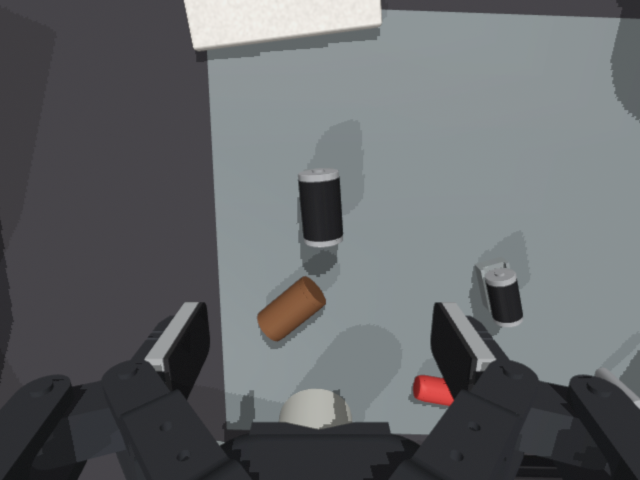

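The cell is at px (320,207), with its button at the top (317,167) and its flat end at (322,238). The brown decoy is clear of it at (290,308). I'll grasp near the tail so the cell can be inserted slanted.

```bash
python3 - <<'E'
from h import *
yaw=.095; c=np.array([.512,-.334]); g=c-.018*np.array([np.cos(yaw),np.sin(yaw)])
movep([*g,.09],rv(yaw,0,True))
print(move_l([*g,.023],.08,until_force=15))
grab(80); s=get_state(); print(s['finger_gap'],s['grasp_force'],s['contact_force'])
move_l([*g,.15],.12)
s=get_state(); print(s['finger_gap'],s['grasp_force'],s['contact_force'],s['clock'])
movep([.565,.118,.20],rv(.67,0,True))
f,T=wrist(); save(f,'held.png'); s=get_state(); print(s['clock'],s['contact_force'])
for n in ('cell','cell_flat','cell_button'):
    print(n,[(np.round(a['centre']),round(a['score'],2)) for a in tip_of('wrist',n)[:2]])
m=silhouettes('wrist','cell')
for a in m[:2]: print(cv2.minAreaRect(np.argwhere(a['mask'])[:,::-1].astype(np.float32)),a['score'])
for n,z in {'deck_mid':.025,'deck_edge':.025,'pocket':.027,'spring_face':.027,'cradle':0}.items():
    print(n,[(np.round(r['centre']),round(r['score'],2),onz(f,r['centre'],z,T)[:2]) for r in tip_of('wrist',n)[:2]])
Tt=np.eye(4);Tt[:3,:3]=R.from_rotvec(s['eef_rot']).as_matrix();Tt[:3,3]=s['position']
for x in (-.05,-.0127,0,.018,.0487): print(x,proj(f,(Tt@[x,0,-.007,1])[:3],T))
E
```

```text
False
0.36674100851209257 78.8316285610199 [-1.2285  0.7746  5.0995]
0.3637978583638702 79.29156303405762 [ 0.0471 -0.4391 -1.9397] 11.975
13.7167 [ 0.1332  0.5281 -2.4925]
cell [(array([314., 358.]), 0.66)]
cell_flat [(array([320., 415.]), 0.92)]
cell_button [(array([321., 415.]), 0.57), (array([316., 288.]), 0.56)]
((320.0, 352.0), (152.0, 82.0), 90.0) 0.65
deck_mid [(array([316., 220.]), 0.56, array([0.5753, 0.1219]))]
deck_edge [(array([318., 253.]), 0.85, array([0.5985, 0.1422]))]
pocket [(array([319., 283.]), 0.87, array([0.6198, 0.1607]))]
spring_face [(array([319., 356.]), 0.35, array([0.6795, 0.2078]))]
cradle [(array([317., 246.]), 0.78, array([0.6004, 0.1431]))]
-0.05 [316.1899 416.6933]
-0.0127 [316.0145 342.624 ]
0 [315.9488 314.9209]
0.018 [315.85   273.1951]
0.0487 [315.6635 194.4784]
```

View pics/held.png

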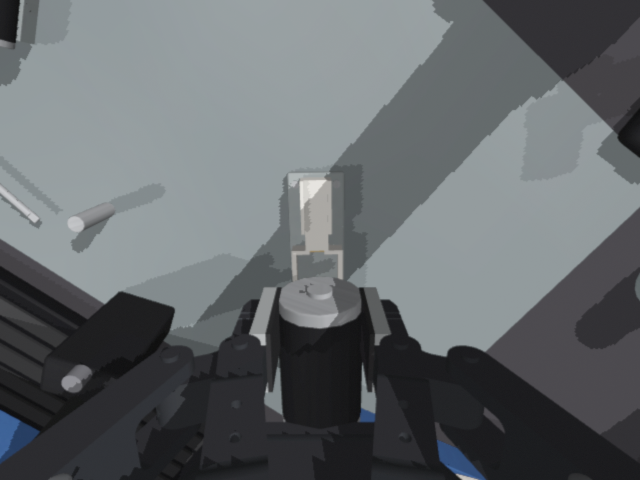

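The cell is held centred at column 320, with the button at (320,291). The cradle's deck midline is at about column 317, rows 180–250, so yaw 0.67 fits. I'll move to a tilted pre-insertion pose and take a close look.

```bash
cat >> h.py <<'E'
E0=np.array([.5999,.1429]); YAW=.67; D=.0097; EE=.007
def pose(tx,tz,th,dy=0.,E0=E0,yaw=YAW):
    """TCP pose for a held cell with its tail's lower corner at (tx,tz) of the cradle, nose down by th"""
    n=np.array([np.sin(th),np.cos(th)]); a=np.array([np.cos(th),-np.sin(th)])
    p=np.array([tx,tz])+(.017-EE)*n+D*a
    u=np.array([np.cos(yaw),np.sin(yaw)]); v=np.array([-u[1],u[0]])
    return [*(E0+p[0]*u+dy*v),p[1]],rv(yaw,th,True)
TH=np.radians(15)
E
python3 - <<'E'
from h import *
p,r=pose(.003-.05,.027+.045,TH); print(p); movep(p,r)
f,T=wrist(); save(f,'pre.png'); s=get_state(); print(s['clock'],s['position'],f['fx'],f['T_tool_cam'])
for n,z in {'deck_mid':.025,'deck_edge':.025,'pocket':.027,'cell_button':0}.items():
    print(n,[(np.round(r['centre']),round(r['score'],2),onz(f,r['centre'],z,T)[:2]) for r in tip_of('wrist',n)[:2]])
for m in silhouettes('wrist','cell')[:1]: print(cv2.boundingRect(np.argwhere(m['mask'])[:,::-1].astype(np.int32)))
u=np.array([np.cos(YAW),np.sin(YAW)]);v=np.array([-u[1],u[0]])
for n,x,y,z in (('edge',0,0,.025),('edgeL',0,.013,.025),('edgeR',0,-.013,.025),('deckendL',-.066,.013,.025),('deckendR',-.066,-.013,.025),('baseL',-.07,.025,0),('baseR',-.07,-.025,0)):
    print(n,proj(f,[*(E0+x*u+y*v),z],T))
E
```

```text
[np.float64(0.5724330632802481), np.float64(0.12113920471677973), np.float64(0.07914871352539622)]
14.775 [0.5733 0.1211 0.0807] 383.0565889663983 [[ 0.0003 -0.9539 -0.3002  0.077 ]
 [ 1.      0.0006 -0.0008  0.0014]
 [ 0.0009 -0.3002  0.9539 -0.1425]
 [ 0.      0.      0.      1.    ]]
deck_mid [(array([315., 287.]), 0.79, array([0.5748, 0.1217]))]
deck_edge []
pocket [(array([ 43., 441.]), 0.29, array([0.7373, 0.0557]))]
cell_button [(array([317., 287.]), 0.89, array([0.578 , 0.1253]))]
(279, 276, 84, 152)
edge [317.0824 345.5872]
edgeL [340.293  345.6141]
edgeR [293.8731 345.5602]
deckendL [340.6905 227.8204]
deckendR [293.6477 227.7719]
baseL [357.9525 220.136 ]
baseR [276.9733 220.0533]
```

View pics/pre.png

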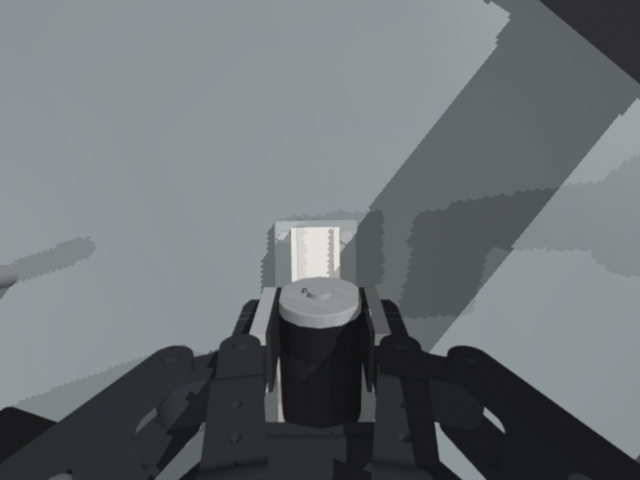

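The cell is over the deck, but the deck midline is at column 315.5 and the cell at 320, so there is a lateral offset of about 2 mm. I'll measure the cradle midline and yaw by mask from further forward, with the arm settled.

```bash
python3 - <<'E'
from h import *
u=np.array([np.cos(YAW),np.sin(YAW)]);v=np.array([-u[1],u[0]])
q=E0+.055*u
movep([*q,.15],rv(YAW,0,True)); sleep(.4)
f,T=wrist(); save(f,'mid.png'); s=get_state(); print(s['clock'],s['position'],(s['position'][:2]-E0)@v,(s['position'][:2]-E0)@u,f['cx'])
ms=silhouettes('wrist','cradle')
m=ms[0]['mask']; print(len(ms),ms[0]['score'],m.sum())
for r in range(0,300,10):
    c=np.flatnonzero(m[r]); 
    if len(c): print(r,c[0],c[-1],(c[0]+c[-1])/2, onz(f,[c.mean(),r],.0,T)[:2])
for k in silhouettes('wrist','cell')[:1]:
    for r in range(285,430,20):
        c=np.flatnonzero(k['mask'][r]); print('cell',r,c[[0,-1]] if len(c) else '')
for n in ('deck_mid','deck_edge'): print(n,[(np.round(r['centre']),round(r['score'],2),(onz(f,r['centre'],.025,T)[:2]-E0)@np.array([u,v]).T) for r in tip_of('wrist',n)[:1]])
a=cv2.imread('pics/mid.png')[40:320,200:440]; cv2.imwrite('pics/mid2.png',cv2.resize(a,None,fx=2.1,fy=2.1))
E
```

```text
15.9917 [0.6426 0.1769 0.1492] 0.00013199609503720781 0.05457934335678512 319.7168829613614
1 0.85 16692
40 279 352 315.5 [0.5456 0.0982]
50 279 353 316.0 [0.5504 0.1023]
60 278 353 315.5 [0.5556 0.106 ]
70 280 353 316.5 [0.5602 0.1105]
80 280 352 316.0 [0.5656 0.1143]
90 280 352 316.0 [0.5708 0.1184]
100 281 352 316.5 [0.5759 0.1229]
110 280 351 315.5 [0.5817 0.1266]
120 282 352 317.0 [0.5865 0.1317]
130 282 352 317.0 [0.5921 0.1361]
140 283 351 317.0 [0.5977 0.1406]
150 283 351 317.0 [0.6034 0.1451]
160 283 351 317.0 [0.6092 0.1496]
170 284 352 318.0 [0.6146 0.1549]
180 284 351 317.5 [0.6208 0.1593]
190 285 351 318.0 [0.6267 0.1644]
200 285 350 317.5 [0.6331 0.169 ]
210 286 350 318.0 [0.6391 0.1743]
220 285 350 317.5 [0.6457 0.179 ]
230 286 350 318.0 [0.6519 0.1844]
240 286 350 318.0 [0.6585 0.1896]
250 287 350 318.5 [0.665  0.1952]
260 287 351 319.0 [0.6715 0.2009]
270 287 350 318.5 [0.6787 0.2061]
280 288 349 318.5 [0.6887 0.2079]
cell 285 [285 355]
cell 305 [279 360]
cell 325 [279 360]
cell 345 [280 359]
cell 365 [279 361]
cell 385 [280 360]
cell 405 [281 360]
cell 425 [303 341]
deck_mid [(array([316.,  98.]), 0.84, array([-0.0315, -0.0008]))]
deck_edge [(array([318., 144.]), 0.96, array([-0.0023,  0.0005]))]
```

View pics/mid2.png

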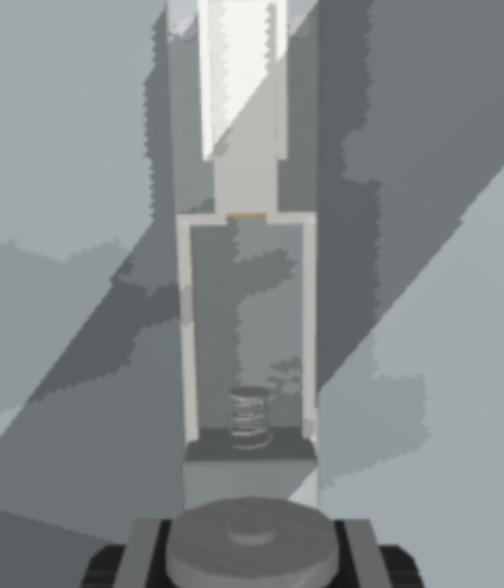

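The close view shows the deck edge and brass contact at about (318,142), the spring at (319.5,226), and the cell face from row 277 to about 319. Against the cell's midline the cradle is about 1.3 mm to −y at the edge and turned about +0.015 rad. Next I'll solve for the along-axis offsets.

```bash
python3 - <<'E'
from h import *
yaw=.683; u=np.array([np.cos(YAW),np.sin(YAW)]);v=np.array([-u[1],u[0]])
f,T=wrist(); Tc=np.array(f['T_tool_cam'])
im=cv2.cvtColor(f['img'],cv2.COLOR_RGB2GRAY).astype(int)
for d in (.0065,.0085,.0105,.0125):
    print(d,[proj(f,[d,0,-EE+k],Tc)[1].round(1) for k in (.017,-.017)], 'btn',proj(f,[d+.002,0,-EE],Tc)[1].round(1),'flat top rim',proj(f,[d-.0595,0,-EE-.017],Tc)[1].round(1))
print(im[268:330:2,318], im[415:432,318])
for row,z in ((142,.025),(225.5,.034),(141,.025),(247,.025),(115.5,.0295)): print(row,(onz(f,[318,row],z,T)[:2]-E0)@u)
E
```

```text
0.0065 [np.float64(282.0), np.float64(323.1)] btn 295.7 flat top rim 455.4
0.0085 [np.float64(277.8), np.float64(318.0)] btn 291.1 flat top rim 451.5
0.0105 [np.float64(273.6), np.float64(312.9)] btn 286.4 flat top rim 447.5
0.0125 [np.float64(269.3), np.float64(307.8)] btn 281.7 flat top rim 443.5
[131 131 131 131 115  94  93  94  94  94  93  94  93 100 119 119  99  97
  96  96  93  93  95  95 117 119 119 119 119 118  66] [32 32 32 32 32 30 32 31 31 31 31 31 32 33 32 32 32]
142 -0.002685339485056584
225.5 0.0539402218384348
141 -0.003349379746331676
247 0.07317828517780246
115.5 -0.019981330877546253
```

```bash
cat >> h.py <<'E'
_u=np.array([np.cos(YAW),np.sin(YAW)]);_v=np.array([-_u[1],_u[0]])
E1=E0-.0020*_u-.0013*_v; Y1=.683; D=.0085
def P(tx,tz,th): return pose(tx,tz,th,0,E1,Y1)
def st(l=''):
    s=get_state(); u=np.array([np.cos(Y1),np.sin(Y1)]); d=s['position'][:2]-E1
    print(l,'t',round(s['clock'],2),'x,y,z',np.array([d@u,d@[-u[1],u[0]],s['position'][2]]),'F',s['contact_force'],'gap',round(s['finger_gap'],3))
E
python3 - <<'E'
from h import *
movep(*P(-.040,.065,TH)); sleep(.3); st('pre')
for a in ((-.026,.0365,TH),(.003,.0280,TH)):
    p,r=P(*a); print(p[2],move_l(p,.05,rot=r,until_force=20)); st(a)
f,T=wrist(); save(f,'in1.png')
E
```

```text
pre t 17.07 x,y,z [-0.0279 -0.0005  0.074 ] F [-0.387   0.6872 -1.2631] gap 0.365
0.04395929637951926 False
(-0.026, 0.0365, np.float64(0.2617993877991494)) t 17.85 x,y,z [-0.0152  0.      0.0438] F [-0.4426  0.5252 -0.6678] gap 0.361
0.03545929637951926 False
(0.003, 0.028, np.float64(0.2617993877991494)) t 18.61 x,y,z [0.0133 0.0001 0.0353] F [-1.4698 -1.9672 -0.4127] gap 0.363
```

View pics/in1.png

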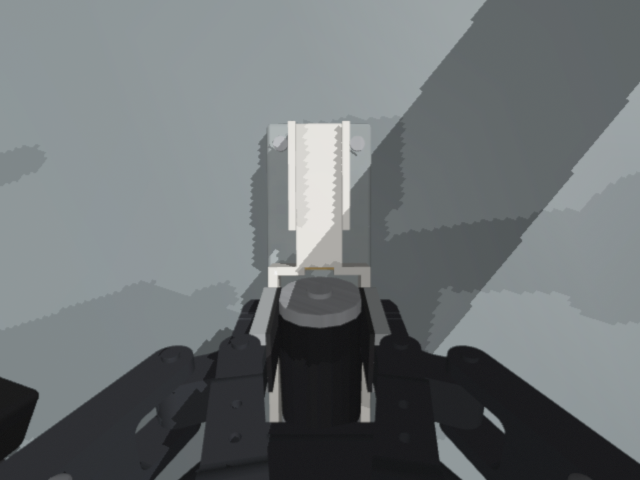

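The alignment is very good: cradle midline at column 320, deck edge at row 268 and the cell's tail just beyond it. The force is about 2.5 N, which matches the spring. I'll lower the tail while holding it, then release and press.

```bash
python3 - <<'E'
from h import *
p,r=P(.0025,.0195,np.radians(8.5)); print(p,move_l(p,.03,rot=r,until_force=20)); st('low'); sleep(.2)
f,T=wrist(); save(f,'in2.png')
E
```

```text
[np.float64(0.6087462602183801), np.float64(0.14845534602365368), np.float64(0.02813377863901748)] False
low t 19.06 x,y,z [0.0119 0.     0.0285] F [-2.468  -1.2156 -1.6197] gap 0.365
```

View pics/in2.png

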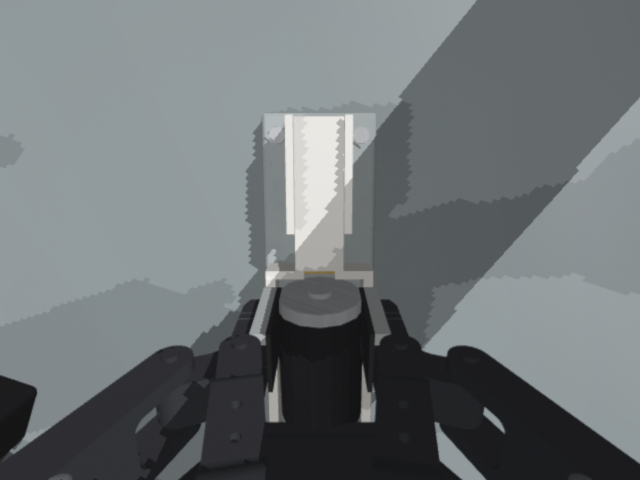

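The tail is below deck level and clear of the edge (row 272), with only a few newtons of contact. Now I'll release and press.

```bash
python3 - <<'E'
from h import *
let_go(); st('open')
u=np.array([np.cos(Y1),np.sin(Y1)])
p,r=P(.0025,.0195,np.radians(8.5))
move_l([p[0],p[1],.10],.15); grab(40)
q=E1+.012*u
movep([*q,.075],rv(Y1,0,True)); sleep(.3); st('above')
print(move_l([*q,.041],.03,until_force=25)); st('press'); sleep(.2)
move_l([*q,.12],.15)
movep([*(E1+.03*u),.16],rv(Y1,0,True)); sleep(.3)
f,T=wrist(); save(f,'end.png'); st('end')
for n,x,z in (('cell_flat',.0595,.027),('cell_button',-.002,.027),('deck_edge',0,.025)):
    print(n,[(np.round(a['centre']),round(a['score'],2),(onz(f,a['centre'],z,T)[:2]-E1)@u) for a in tip_of('wrist',n)[:2]],proj(f,[*(E1+x*u),z],T))
E
```

```text
open t 19.88 x,y,z [0.0125 0.     0.0282] F [ 0.9675  0.4834 -0.5365] gap 1.003
above t 21.93 x,y,z [ 0.0131 -0.0003  0.0755] F [-0.108   0.9385 -0.1544] gap 0.002
False
press t 23.21 x,y,z [ 0.0118 -0.001   0.0437] F [-6.6764 -3.533  18.8056] gap -0.001
end t 24.73 x,y,z [0.0292 0.0003 0.1589] F [ 0.5136  0.1502 -0.5679] gap -0.001
cell_flat [(array([316., 259.]), 0.9, np.float64(0.05894929333167332))] [317.2544 259.571 ]
cell_button [(array([314., 179.]), 0.84, np.float64(-0.002511536045293007)), (array([315., 181.]), 0.17, np.float64(-0.0012839251404410962))] [317.1193 179.7095]
deck_edge [(array([318., 187.]), 0.82, np.float64(0.003518881917733444))] [317.1402 181.997 ]
```

View pics/end.png

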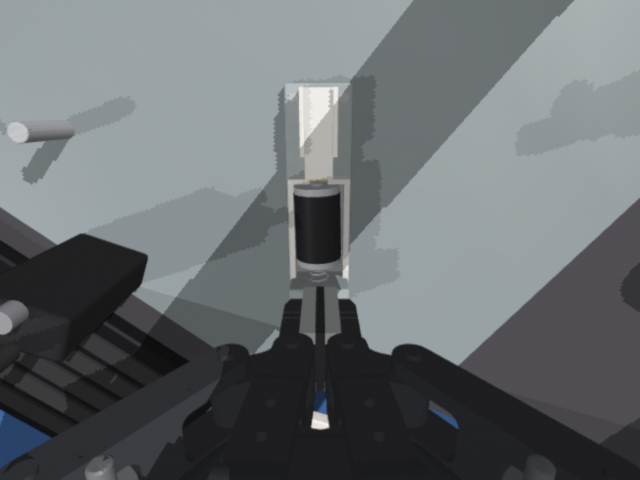

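The cell sits in the pocket from row 180 to 268, with its button at the contact (317,182). The press stopped at z = 43.7 mm, which is home. I'll press once more near each end to confirm it is level, retreat and hand in.

```bash
python3 - <<'E'
from h import *
u=np.array([np.cos(Y1),np.sin(Y1)])
for x in (.012,.044):
    q=E1+x*u
    movep([*q,.07],rv(Y1,0,True)); sleep(.2)
    print(move_l([*q,.0405],.03,until_force=22)); st('press'); sleep(.2); st('hold')
    move_l([*q,.07],.12)
move_l([*q,.2],.15); sleep(.5); st('end')
print(sign_off())
E
```

```text
True
press t 26.38 x,y,z [ 0.0117 -0.0001  0.0439] F [-1.1318  0.1347  7.1929] gap 0.003
hold t 26.58 x,y,z [ 0.0116 -0.0002  0.0439] F [-1.2337  0.3612  5.8584] gap -0.001
True
press t 28.27 x,y,z [ 0.0439 -0.0004  0.0439] F [-0.6586 -0.3705  5.5717] gap -0.001
hold t 28.48 x,y,z [ 0.0438 -0.0004  0.0439] F [-0.7431 -1.0231  5.9489] gap -0.001
end t 30.37 x,y,z [ 0.044  -0.      0.1999] F [-0.5485 -0.3515 -0.0249] gap 0.002
the job is handed in; nothing more can be done
None
```

The D cell is in the cradle pocket, level and fully home: its top measured 43.9 mm at both ends against 44 mm nominal. The job was handed in at about 30 s with the arm clear of everything; `sign_off()` gave no verdict.

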